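# Take the reverse-threaded burr nut off the sample mill

## Task

The sample mill is due for cleaning: undo the brass nut that holds down its grinding burr and stand it, dome up, in the steel parts tray. The nut has a reverse (left-hand) thread, so it unscrews clockwise seen from above; ease it round only until you feel it let go and then lift it straight off. Do not force the thread in either direction, do not drop the nut, and leave the other things on the worktop where they are.

Things in the scene. Friction and masses are not known exactly. Their poses are not given: they have to be found in the camera images.
- mill: round white sample mill, fixed to the worktop, 132 mm across the foot, 122 mm above it, flat deck 70 mm above the worktop with a rim 4.5 mm high. Origin at the centre of its underside, z up; its vertical axis is the axis of stud and nut. Burr disc and nut sit on the deck; the stud is hidden by the nut.
- burr_top (a point): centre of the top of the steel burr disc, 88 mm across, on the mill's deck under the nut. A spring pushes it straight up against the nut with about 14 N: its top is 80 mm above the worktop when pressed fully down, 85.5 mm when let go; it follows the nut up.
- stud_top (a point): centre of the top of the upright 30 mm stud, 106 mm above the worktop. Left-hand thread, two starts, lead 8 mm a turn: the nut rises 1.27 mm per radian of clockwise turn; friction holds it wherever it is left. This point does not show where the thread begins or ends.
- nut_lugs (a point): point on the nut's axis, 12 mm above its underside, level with the two inner lugs that run in the thread (1 mm play sideways). They come free after 0.5 to 1.9 rad (30 to 110 degrees) of clockwise turn, hidden and different each time: turning gets easier and the burr's spring pushes nut and hand up by some 10 N.
- nut_dome (a point): top of the nut's dome, 38 mm above its underside. From about 0.15 rad (10 degrees) of turn after the upward push is first felt the nut lifts straight off; from about 0.4 rad (23 degrees) after it its lugs jam hard against the next thread. Turned anticlockwise it jams at the tight end.
- nut: brass domed hexagon nut, dark notches on its corners, 45 mm across flats, 52 mm across corners, 38 mm tall (flats 30 mm high), about 150 g, hollow beneath. Origin at the centre of its underside, z up through the dome; at the start 80 to 83 mm above the worktop. Its x axis passes through a pair of corners, y is square to a pair of flats (further pairs of flats every 60 degrees).
- tray: open steel parts tray, fixed to the worktop, 150x130 mm outside (x by y), walls 3 mm thick and 22 mm high. Origin at the centre of its underside; its inner floor is 3 mm above the worktop.
- slide_box: blue slide box, 66x98x35 mm, lying at the left rear; origin at centre of underside
- gauze_roll: white gauze roll, 50 mm across, 61 mm tall, left rear; origin at centre of underside
- timer: small white kitchen-type timer, 55x62x22 mm, far left; origin at centre of underside
- vial_a: small brown glass vial with crimped cap, 23 mm across, 54 mm tall, left of the centrifuge; origin at centre of underside
- vial_b: small clear glass vial with green cap, 23 mm across, 54 mm tall, beside the brown vial; origin at centre of underside
- vial_c: small clear glass vial with blue cap, 23 mm across, 54 mm tall, beside the brown vial; origin at centre of underside
- syringe: syringe with orange tip, 138 mm long, lying at the right in front of the printer; origin at centre of underside
- marker: white marker pen with red cap, 136 mm long, lying at the right in front of the printer; origin at centre of underside
There are look-alikes about, which are no part of the job. What is shaped like the nut but purple is not meant.

How it is judged:
By the outcome, as a careful person would: the job done as asked, in the order asked, and still so for the second after the job is handed in, with the robot touching nothing.
It also fails if it takes over 61 s, if anything falls off the work surface, if the arm or the gripper's body presses on something with over 40 N, if the wrist force passes 120 N, or if a joint passes its speed limit or range.

## Robot

A 6-joint arm with a two-finger parallel gripper is mounted at the origin on a cart in front of the work surface, level with it; the furniture and walls round the work are solid. World frame = base frame: x ahead of the robot, y to its left, z up, the work surface at z = 0. Lengths are in m, angles in rad, forces in N, time in s.
With the tool pointing down it reaches from about 0.225 to 0.725 m from the base axis. Payload 3.1 kg.
Tool frame: the origin (TCP) lies midway between the tips of the shut fingers; the grasp point (between the pads) lies robot.grip_depth behind it (robot.grip_depth is the distance from the TCP to the grasp point, in m); z points along the fingers, y is the line along which they close (so a half turn about z gives the same grasp; the last joint's range is limited). The gripper opens to 85 mm and grips with 20 to 120 N. Pads are 22 mm wide; open, the fingers measure 114 mm over their backs; the gripper's body (76 mm by 85 mm) begins 54 mm behind the grasp point. The pads swing forward as they close: fully open they stand 13 mm farther back than shut.
Start: joints at [1.216, 0.048, 0.099, 1.622, 0, 1.443], TCP at [0.118, 0.512, 0.231] pointing down, gripper open.
Joint ranges: [-2.91, 2.91], [-0.99, 1.94], [-1.21, 1.42], [-2.12, 2.29], [-1.49, 1.47], [-3.14, 3.14]. Speed limits (rad/s): [2.79, 2.79, 3.14, 3.14, 3.14, 3.14].

## Interface

Orientations are given as [roll, pitch, yaw] about the fixed x, y, z axes, in that order (R = Rz(yaw) Ry(pitch) Rx(roll)).
In Python, from cell import robot, camera gives the robot as it stands.
- The arm moves only by the tool apply_moves, never from a script. Its argument "steps" is text: rows parted by semicolons, each of 7 numbers parted by spaces: the shift along the tool's x, y, z in parts of the range, where 1.0 means 800 mm, then the turn, a rotation vector about the tool's x, y, z in shares of 180 degrees (1.0 is 180 degrees), then the opening, from 0 (shut) to 1 (fully open). In form: dx dy dz wx wy wz gripper; .... A call has 1 to 10 rows; each row is the pose to reach, as a shift and turn from the pose commanded when the call began, along the tool's axes at that moment; what a row does not reach only later rows make up. A row lasts 1/12 s, in which the tool goes at most 41.7 mm and 7.16 degrees, less where a joint would pass 70% of its speed; a pose out of reach is approached as far as the arm can. A call with a gripper value outside its range is refused whole. The fingers move at their own pace and stop on an object; the grip force is fixed at half the most. Time passes only in rows, so rows that repeat a pose let the fingers close. It gives the time, the measured TCP pose, the force, the opening and the grip force at its end, in the units of the state.
- robot.sense(): the state, without advancing time (a new reading comes with each control period).
- camera(name): name is "scene" or "top" or "wrist"; returns a dict with "image" (400x640x3 uint8, red, green, blue), "fx", "fy", "cx", "cy" (pixels), "world_from_camera" (4x4, takes a point from camera to world coordinates); the wrist camera has in their place "hand_eye" (4x4, takes a point from camera to tool coordinates, whose origin is the TCP and whose axes are the flange's). Camera axes: x right, y up, looking along -z (the intrinsics and any distortion apply to the point x, -y, -z); pixel columns grow to the right and rows downward; lengths in m; the calibration is good to about 2 mm. The wrist camera is an equidistant fisheye: a pixel r from the principal point sees the ray r / f radians off the axis. A picture is of the moment at which its call begins: read the wrist's pose just before it. There is no depth.
- robot.close_job(): hands the job in; it is judged then, once.
The state is a dict: "t": time; "joint_positions": joint angles; "dq": joint speeds; "joint_efforts": joint torques, N m; "tool_pos": TCP position; "orientation": TCP orientation; "ft_force": force on the tool from outside, world axes, zero at the start; "torque": the same for the moment, N m; "finger_gap": opening from 0.0 (shut) to 1.0 (fully open); "grasp_force": force on a finger pad.
Only numpy, scipy, OpenCV 4.12 (cv2) and the standard library are available. Lean on these libraries where they do the work, as an engineer would, in place of code of your own. Each camera call takes 0.05 s, during which the arm holds its last target. There are 200 camera calls.

## Working session

There is one attempt and no reset: what is moved stays moved. The work goes in short steps, Python scripts to look and compute and a tool call to move; the robot and the scene stay as the last step left them, time stands still between calls to the robot, and variables do not carry over. Pictures are saved under pics/ and viewed, at most 11 in all, crops included, and the job is handed in when it is done.

Besides the shell and the picture viewer there is one more tool, called after "Call:" by a JSON object that holds its "fn" and its "kwargs", one argument or row to a line. apply_moves: Moves the arm, as the interface text tells. Its arguments: {"type":"object","properties":{"steps":{"type":"string"}},"required":["steps"]}

```bash
mkdir -p pics; ls; cat > h.py <<'E'
import numpy as np, cv2
from cell import robot, camera
from scipy.spatial.transform import Rotation as R
def grab(n,fn=None):
    s=robot.sense(); c=camera(n)
    if fn: cv2.imwrite('pics/'+fn,c['image'][:,:,::-1])
    return s,c
def ray(c,s,u,v):
    if 'hand_eye' in c:
        dx,dy=u-c['cx'],v-c['cy']; r=np.hypot(dx,dy); th=r/c['fx']
        d=np.array([np.sin(th)*dx/r,-np.sin(th)*dy/r,-np.cos(th)])
        T=np.eye(4);T[:3,:3]=R.from_euler('xyz',s['orientation']).as_matrix();T[:3,3]=s['tool_pos'];T=T@c['hand_eye']
    else:
        d=np.array([(u-c['cx'])/c['fx'],-(v-c['cy'])/c['fy'],-1]);T=c['world_from_camera']
    d=T[:3,:3]@d; return T[:3,3],d/np.linalg.norm(d)
def onz(o,d,z): return o+d*(z-o[2])/d[2]
def meet(rs):
    A=sum(np.eye(3)-np.outer(d,d) for o,d in rs);b=sum((np.eye(3)-np.outer(d,d))@o for o,d in rs);return np.linalg.solve(A,b)
E
python3 - <<'E'
from h import *
import cell
print(robot.grip_depth,robot.sense())
ims=[]
for n in ['scene','top','wrist']:
    s,c=grab(n,n+'0.png'); print(n,{k:v for k,v in c.items() if k!='image'})
E
```

```text
pics
0.0187 {'t': 0.0, 'joint_positions': array([ 1.21624508e+00,  4.87318035e-02,  9.75719261e-02,  1.62200284e+00,
       -1.52130552e-05,  1.44301228e+00]), 'dq': array([-0.00148798, -0.00097934, -0.00029798, -0.000671  ,  0.00154888,
       -0.0013012 ]), 'joint_efforts': array([ 1.19337619e-04, -3.38779700e+01,  3.20015216e+01,  2.01613078e-02,
       -1.28218535e-04, -2.68392535e-07]), 'tool_pos': array([0.11782641, 0.5109696 , 0.23011403]), 'orientation': array([-3.13924362e+00, -2.86475262e-04,  2.91482514e+00]), 'ft_force': array([ 0.54890038, -0.30369648,  0.1942588 ]), 'torque': array([0.01870262, 0.04019534, 0.02811931]), 'grasp_force': 0.0, 'finger_gap': 0.9996417323224023}
scene {'fx': 519.5849902425615, 'fy': 519.5849902425615, 'cx': 324.89088296815953, 'cy': 194.25400298154824, 'world_from_camera': array([[ 0.55090569,  0.325717  , -0.7683823 , -0.70627549],
       [-0.83456035,  0.21881906, -0.50559592, -0.96081749],
       [ 0.0034555 ,  0.91979707,  0.39237916,  0.75849295],
       [ 0.        ,  0.        ,  0.        ,  1.        ]])}
top {'fx': 392.22514976422593, 'fy': 392.22514976422593, 'cx': 324.1464176207535, 'cy': 206.77200130777294, 'world_from_camera': array([[-0.01934345,  0.98540167, -0.16914308,  0.32015801],
       [-0.99979078, -0.01793889,  0.00982832, -0.095918  ],
       [ 0.0066506 ,  0.1692978 ,  0.9855425 ,  1.52788857],
       [ 0.        ,  0.        ,  0.        ,  1.        ]])}
wrist {'fx': 309.70691628693146, 'fy': 309.70691628693146, 'cx': 314.52513152529616, 'cy': 198.69900031016243, 'hand_eye': array([[ 2.46132402e-04,  9.59788879e-01,  2.80722722e-01,
         7.12202056e-02],
       [ 9.99999543e-01,  2.30416105e-05, -9.55559883e-04,
        -1.98516234e-06],
       [-9.23604053e-04,  2.80722829e-01, -9.59788435e-01,
        -1.42280720e-01],
       [ 0.00000000e+00,  0.00000000e+00,  0.00000000e+00,
         1.00000000e+00]])}
```

View pics/top0.png

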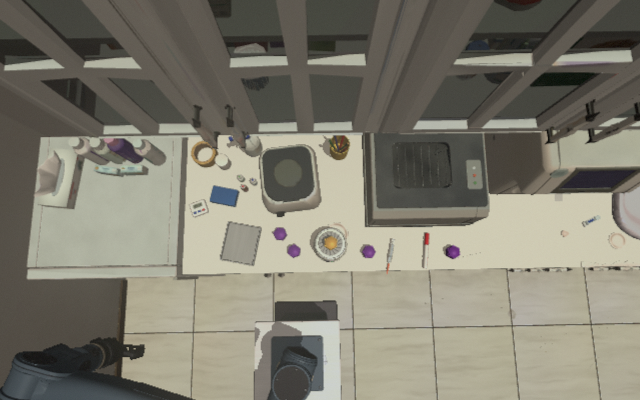

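View pics/scene0.png

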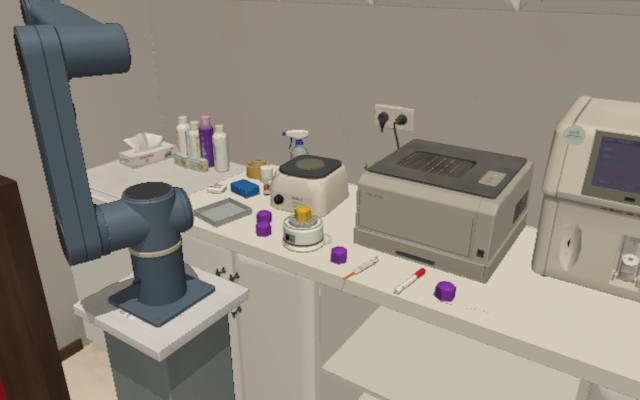

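View pics/wrist0.png

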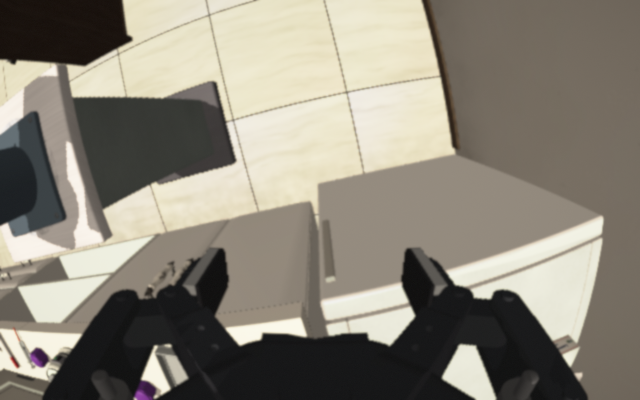

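The top view shows the brass nut at about (331,243) on the mill and the tray at about (241,243). The scene view shows the nut at (303,213). The wrist camera sees mostly floor.

```bash
python3 - <<'E'
from h import *
out={}
for n,box in [('top',(300,220,362,270)),('scene',(280,195,330,225))]:
    s,c=grab(n); im=c['image']; hsv=cv2.cvtColor(im,cv2.COLOR_RGB2HSV)
    x0,y0,x1,y1=box
    m=cv2.inRange(hsv,(12,110,90),(32,255,255)); k=np.zeros_like(m);k[y0:y1,x0:x1]=m[y0:y1,x0:x1]
    k=(lambda L:(L[1]==1+np.argmax(L[2][1:,4])).astype(np.uint8))(cv2.connectedComponentsWithStats(k))
    ys,xs=np.nonzero(k); print(n,xs.min(),xs.max(),ys.min(),ys.max(),xs.mean(),ys.mean(),len(xs))
    out[n]=ray(c,s,xs.mean(),ys.mean())
    if n=='top':
        print('nut@.10',onz(*out[n],.10))
        # tray
        g=cv2.inRange(hsv,(0,0,90),(180,70,190)); k=np.zeros_like(g);k[212:275,212:270]=g[212:275,212:270]
        k=cv2.morphologyEx(k,cv2.MORPH_OPEN,np.ones((3,3)))
        L=cv2.connectedComponentsWithStats(k); i=1+np.argmax(L[2][1:,4]);print(L[2][i])
        cn=max(cv2.findContours((L[1]==i).astype(np.uint8),0,1)[0],key=cv2.contourArea)
        b=cv2.minAreaRect(cn);print(b)
        P=np.array([onz(*ray(c,s,u,v),.015) for u,v in cv2.boxPoints(b)]);print(P.round(4),P.mean(0))
    x0,y0=xs.min(),ys.min()
    cv2.imwrite(f'pics/{n}c.png',cv2.resize(im[box[1]-30:box[3]+10,200:370,::-1],None,fx=4,fy=4,interpolation=cv2.INTER_CUBIC))
X=meet(list(out.values()));print('meet',X)
for o,d in out.values(): print('resid',np.linalg.norm(np.cross(X-o,d)))
E
```

```text
top 325 336 237 249 330.264 242.696 125
nut@.10 [ 0.43226727 -0.12983993  0.1       ]
[ 219  221   43   45 1457]
((240.01925659179688, 242.90383911132812), (36.869834899902344, 40.98827362060547), 11.309932708740234)
[[0.3834 0.2985 0.015 ]
 [0.5378 0.2714 0.015 ]
 [0.5069 0.1309 0.015 ]
 [0.3534 0.1603 0.015 ]] [0.44536746 0.21530547 0.015     ]
scene 295 311 206 221 302.57522123893807 213.43805309734512 226
meet [ 0.43310561 -0.13052667  0.09497641]
resid 0.0007188002214671588
resid 0.0007188002214670445
```

View pics/topc.png

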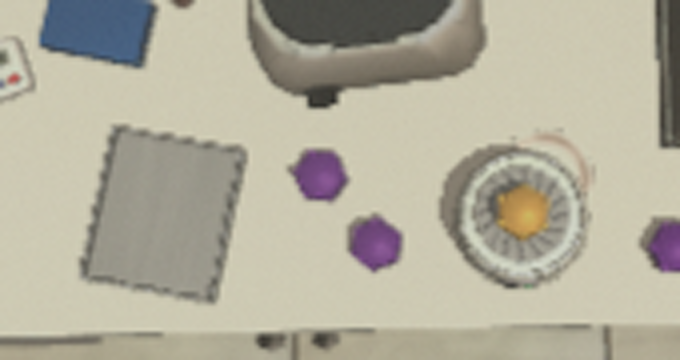

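```bash
cat >> h.py <<'E'
def shift(p,yaw=None):
    s=robot.sense(); M=R.from_euler('xyz',s['orientation']); q=s['orientation'][2] if yaw is None else yaw
    T=R.from_euler('xyz',[np.pi,0,q])
    print('at',s['tool_pos'].round(4),s['orientation'].round(4),'j',s['joint_positions'].round(2),'shift mm',(1e3*M.inv().apply(np.array(p)-s['tool_pos'])).round(1),'turn',np.degrees((M.inv()*T).as_rotvec()).round(2),'t',round(s['t'],2))
E
python3 -c "
from h import *
shift([.433,-.13,.25]);shift([.40,-.09,.25])"
```

```text
at [0.1179 0.5113 0.2307] [-3.1404e+00 -2.0000e-04  2.9148e+00] j [1.22 0.05 0.1  1.62 0.   1.44] shift mm [-451.2 -554.   -18.7] turn [-0.07 -0.01  0.  ] t 0.25
at [0.1179 0.5113 0.2307] [-3.1404e+00 -2.0000e-04  2.9148e+00] j [1.22 0.05 0.1  1.62 0.   1.44] shift mm [-410.  -522.5  -18.7] turn [-0.07 -0.01  0.  ] t 0.25
```

Careful with the scale: shifts go in shares of 800 mm and turns go in shares of 180 degrees. That gives: -0.522 m is -0.6525, -0.41 m is -0.5125.

Call:
{"fn": "apply_moves", "kwargs": {
  "steps": "-0.5125 -0.6525 -0.0225 0 0 0 1;-0.5125 -0.6525 -0.0225 0 0 0 1;-0.5125 -0.6525 -0.0225 0 0 0 1;-0.5125 -0.6525 -0.0225 0 0 0 1;-0.5125 -0.6525 -0.0225 0 0 0 1;-0.5125 -0.6525 -0.0225 0 0 0 1;-0.5125 -0.6525 -0.0225 0 0 0 1;-0.5125 -0.6525 -0.0225 0 0 0 1;-0.5125 -0.6525 -0.0225 0 0 0 1;-0.5125 -0.6525 -0.0225 0 0 0 1"
}}

```text
t: 1.08
tool_pos: [0.2953, 0.1328, 0.2429]
orientation: [3.141, 0.001, 2.915]
ft_force: [1.8, 0.2, 0.5]
finger_gap: 1.005
grasp_force: 0.0
```

```bash
python3 -c "
from h import *
shift([.40,-.09,.25])"
```

```text
at [0.2953 0.1328 0.2429] [3.1408e+00 1.3000e-03 2.9155e+00] j [ 0.21 -0.48 -0.32  1.73  0.    0.44] shift mm [-152.  -193.6   -7.1] turn [0.04 0.08 0.  ] t 1.08
```

Converted, -0.193 m is -0.2413, -0.152 m is -0.19.

Call:
{"fn": "apply_moves", "kwargs": {
  "steps": "-0.19 -0.2413 -0.0088 0 0 0 1;-0.19 -0.2413 -0.0088 0 0 0 1;-0.19 -0.2413 -0.0088 0 0 0 1;-0.19 -0.2413 -0.0088 0 0 0 1;-0.19 -0.2413 -0.0088 0 0 0 1;-0.19 -0.2413 -0.0088 0 0 0 1;-0.19 -0.2413 -0.0088 0 0 0 1;-0.19 -0.2413 -0.0088 0 0 0 1"
}}

```text
t: 1.75
tool_pos: [0.3998, -0.0892, 0.2489]
orientation: [3.141, -0.002, 2.911]
ft_force: [-0.3, 1.1, -0.0]
finger_gap: 0.998
grasp_force: 0.0
```

```bash
python3 -c "
from h import *
s,c=grab('wrist','w1.png')
np.savez('w1.npz',im=c['image'],p=s['tool_pos'],o=s['orientation'])
shift([.433,-.13,.22])"
```

```text
at [ 0.3994 -0.088   0.2492] [ 3.1409e+00 -1.7000e-03  2.9130e+00] j [-0.38 -0.25 -0.14  1.68  0.   -0.15] shift mm [-42.3 -33.4  29.1] turn [ 0.04 -0.1  -0.  ] t 1.8
```

View pics/w1.png

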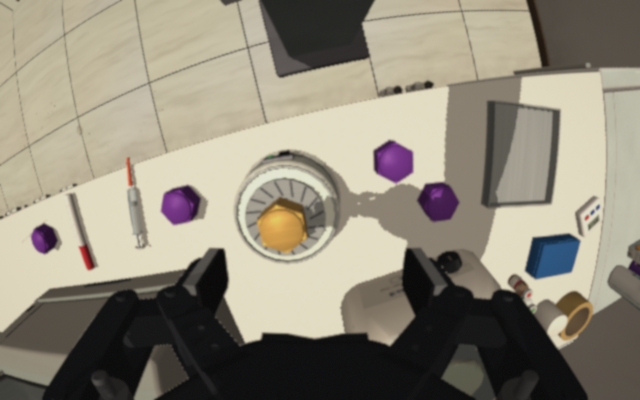

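The wrist view shows the nut at about (283,224) on the burr and the tray at about (522,155). I'll move above the nut for the second view.

Converted, -0.042 m is -0.0525, -0.033 m is -0.0413.

Call:
{"fn": "apply_moves", "kwargs": {
  "steps": "-0.0525 -0.0413 0.0363 0 0 0 1;-0.0525 -0.0413 0.0363 0 0 0 1;-0.0525 -0.0413 0.0363 0 0 0 1;-0.0525 -0.0413 0.0363 0 0 0 1"
}}

```text
t: 2.13
tool_pos: [0.4325, -0.1278, 0.22]
orientation: [3.14, -0.003, 2.916]
ft_force: [-0.3, 0.8, 0.4]
finger_gap: 0.998
grasp_force: 0.0
```

```bash
python3 - <<'E'
from h import *
s2,c2=grab('wrist'); d=np.load('w1.npz'); s1=dict(tool_pos=d['p'],orientation=d['o']); c1=dict(c2,image=d['im'])
rs=[]
for i,(s,c) in enumerate([(s1,c1),(s2,c2)]):
    hsv=cv2.cvtColor(c['image'],cv2.COLOR_RGB2HSV)
    m=cv2.inRange(hsv,(10,100,60),(32,255,255)); m[270:]=0;m[:150]=0;m[:,:220]=0;m[:,420:]=0
    L=cv2.connectedComponentsWithStats(m);j=1+np.argmax(L[2][1:,4]);print(L[2][j],L[3][j])
    rs.append(ray(c,s,*L[3][j]))
X=meet(rs);print(X,[np.linalg.norm(np.cross(X-o,dd)) for o,dd in rs],[onz(*r,.105) for r in rs])
x,y=L[3][j].astype(int)
cv2.imwrite('pics/w2c.png',cv2.resize(c2['image'][y-50:y+50,x-65:x+65,::-1],None,fx=6,fy=6,interpolation=cv2.INTER_CUBIC)); print('crop origin',x-65,y-50)
# tray in view 1: walls
shift([.433,-.13,.22])
E
```

```text
[ 257  198   51   55 2025] [282.44790123 225.51950617]
[ 283  165   58   61 2601] [311.80815071 195.10841984]
[ 0.4344846  -0.13047914  0.09696754] [np.float64(0.0002250809466574091), np.float64(0.00022508094665751156)] [array([ 0.43145872, -0.12902213,  0.105     ]), array([ 0.43252349, -0.12980768,  0.105     ])]
crop origin 246 145
at [ 0.4326 -0.1277  0.2208] [ 3.1408e+00 -1.1000e-03  2.9166e+00] j [-0.44 -0.14 -0.11  1.61  0.   -0.21] shift mm [-0.9 -2.2  0.8] turn [ 0.05 -0.07 -0.  ] t 2.18
```

View pics/w2c.png

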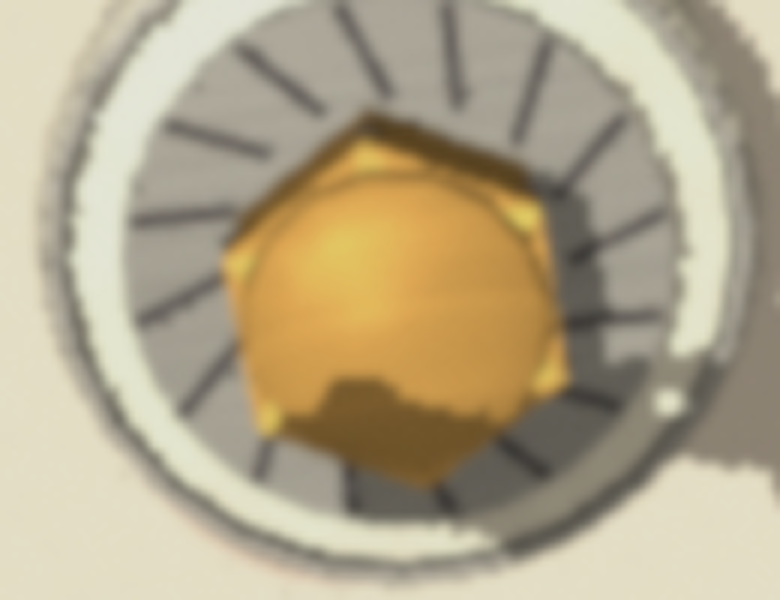

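The crop shows the nut's top-edge corners at crop pixels (363,140), (530,210), (568,385), (428,485), (265,432) and (225,255).

```bash
python3 - <<'E'
from h import *
s,c=grab('wrist')
C=[(363,140),(530,210),(568,385),(428,485),(265,432),(225,255)]
for z in (.111,):
    P=np.array([onz(*ray(c,s,246+u/6,145+v/6),z) for u,v in C])
    ctr=P.mean(0); a=np.degrees(np.arctan2(*(P-ctr)[:,1::-1].T)); r=np.linalg.norm((P-ctr)[:,:2],axis=1)
    print(ctr.round(4),'r',(1e3*r).round(1),'ang',(a%60).round(1))
    m=np.degrees(np.angle(np.mean(np.exp(6j*np.radians(a))))/6)%60; print('phi',m)
yaw=np.radians(m+120); print('yaw',yaw)
# mill/burr circle centre: white rim mask outer ring in wrist image
shift(np.r_[(ctr[:2]),.22],yaw); shift(np.r_[(ctr[:2]),.22],yaw+np.pi/3)
# refine tray from wrist view1 corners (top edge z=.022)
E
```

```text
[ 0.4343 -0.1298  0.111 ] r [26.3 24.5 26.4 25.4 25.4 25.9] ang [57.1 57.8 55.6 57.4 58.5 55.5]
phi 56.984449272136274
yaw 3.0889613646276595
at [ 0.4329 -0.1278  0.2214] [3.1412e+00 2.0000e-04 2.9167e+00] j [-0.44 -0.15 -0.11  1.61  0.   -0.21] shift mm [-1.8 -1.7  1.4] turn [ 0.02  0.01 -9.87] t 2.23
at [ 0.4329 -0.1278  0.2214] [3.1412e+00 2.0000e-04 2.9167e+00] j [-0.44 -0.15 -0.11  1.61  0.   -0.21] shift mm [-1.8 -1.7  1.4] turn [ 1.000e-02  2.000e-02 -6.987e+01] t 2.23
```

Converted, 0.129 m is 0.1613, 0.12 m is 0.15, -9.9 degrees is -0.055.

Call:
{"fn": "apply_moves", "kwargs": {
  "steps": "-0.0025 -0.0023 0.0125 0 0 -0.0389 1;-0.0025 -0.0023 0.0375 0 0 -0.055 1;-0.0025 -0.0023 0.075 0 0 -0.055 1;-0.0025 -0.0023 0.1063 0 0 -0.055 1;-0.0025 -0.0023 0.1313 0 0 -0.055 1;-0.0025 -0.0023 0.15 0 0 -0.055 1;-0.0025 -0.0023 0.1613 0 0 -0.055 1;-0.0025 -0.0023 0.1613 0 0 -0.055 1;-0.0025 -0.0023 0.1613 0 0 -0.055 1"
}}

```text
t: 2.98
tool_pos: [0.435, -0.1309, 0.0925]
orientation: [-3.141, 0.001, 3.089]
ft_force: [0.0, -0.3, -0.4]
finger_gap: 1.0
grasp_force: 0.0
```

```bash
python3 - <<'E'
from h import *
P=[robot.sense()]
for i in range(3): P.append(grab('wrist','w3.png' if i==0 else None)[0])
print(np.mean([p['tool_pos'] for p in P[1:]],0),P[-1]['ft_force'],P[-1]['torque'])
shift([.4343,-.1299,.091],3.089)
E
```

```text
[ 0.43549288 -0.1313401   0.09303915] [-0.25621548  0.37538564 -0.36513383] [-0.02167149  0.05817059  0.00122945]
at [ 0.436  -0.1318  0.0935] [-3.1404e+00  3.1000e-03  3.0880e+00] j [-0.44 -0.12 -0.34  1.35  0.   -0.39] shift mm [1.8 1.9 2.5] turn [-0.07  0.18 -0.06] t 3.13
```

View pics/w3.png

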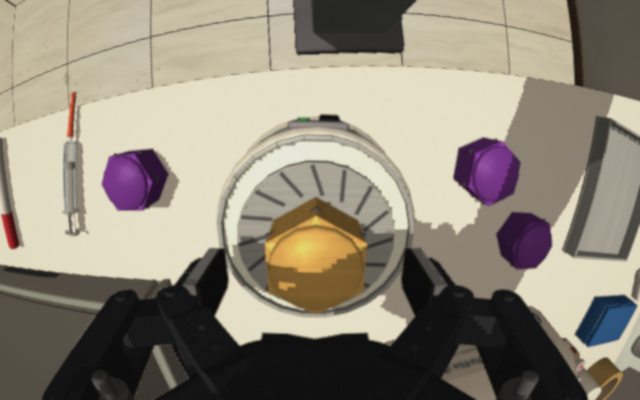

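The nut sits centred between the fingers (nut 266–366, pads 225–405) and square to them. Closing now.

Converted, 0.0015 m is 0.0019, 0.001 m is 0.0013.

Call:
{"fn": "apply_moves", "kwargs": {
  "steps": "0.0013 0.001 0.0019 0 0 0 1;0.0013 0.001 0.0019 0 0 0 0.6;0.0013 0.001 0.0019 0 0 0 0.5;0.0013 0.001 0.0019 0 0 0 0.4;0.0013 0.001 0.0019 0 0 0 0.3;0.0013 0.001 0.0019 0 0 0 0.3;0.0013 0.001 0.0019 0 0 0 0.3"
}}

```text
t: 3.72
tool_pos: [0.434, -0.1306, 0.0906]
orientation: [3.141, 0.0, 3.088]
ft_force: [-0.5, 1.5, 2.2]
finger_gap: 0.514
grasp_force: 63.8
```

```bash
python3 - <<'E'
from h import *
s=robot.sense(); print({k:np.round(s[k],3) for k in ('t','tool_pos','orientation','ft_force','torque','grasp_force','finger_gap')})
E
```

```text
{'t': np.float64(3.717), 'tool_pos': array([ 0.434, -0.131,  0.091]), 'orientation': array([3.141, 0.   , 3.088]), 'ft_force': array([-0.494,  1.483,  2.211]), 'torque': array([ 0.245,  0.143, -0.007]), 'grasp_force': np.float64(63.8), 'finger_gap': np.float64(0.514)}
```

Converted, -0.0002 m is -0.0003, -0.0001 m is -0.0001, 10 degrees is 0.0556.

Call:
{"fn": "apply_moves", "kwargs": {
  "steps": "0 0 0 0 0 0.0111 0.3;0 0 -0.0001 0 0 0.0222 0.3;0 0 -0.0001 0 0 0.0333 0.3;0 0 -0.0003 0 0 0.0444 0.3;0 0 -0.0003 0 0 0.0556 0.3;0 0 -0.0003 0 0 0.0556 0.3"
}}

```text
t: 4.22
tool_pos: [0.4341, -0.1313, 0.0908]
orientation: [-3.14, 0.001, 2.912]
ft_force: [-0.8, -1.7, 3.0]
finger_gap: 0.514
grasp_force: 63.8
```

```bash
cat > st.py <<'E'
from h import *
s=robot.sense(); print({k:np.round(s[k],4).tolist() for k in ('t','tool_pos','orientation','ft_force','torque','grasp_force','finger_gap')},'turned deg',np.degrees((3.0885-s['orientation'][2]+np.pi)%(2*np.pi)-np.pi).round(1))
E
python3 st.py
```

```text
{'t': 4.2167, 'tool_pos': [0.4341, -0.1313, 0.0908], 'orientation': [-3.1402, 0.0008, 2.9121], 'ft_force': [-0.8498, -1.6524, 3.0335], 'torque': [-0.1504, 0.1241, -0.1556], 'grasp_force': 63.8438, 'finger_gap': 0.5138} turned deg 10.1
```

Converted, -0.0003 m is -0.0004, -0.0002 m is -0.0003, 14 degrees is 0.0778.

Call:
{"fn": "apply_moves", "kwargs": {
  "steps": "0 0 0 0 0 0.0111 0.3;0 0 -0.0001 0 0 0.0222 0.3;0 0 -0.0001 0 0 0.0333 0.3;0 0 -0.0003 0 0 0.0444 0.3;0 0 -0.0003 0 0 0.0556 0.3;0 0 -0.0004 0 0 0.0667 0.3;0 0 -0.0004 0 0 0.0778 0.3"
}}

```text
t: 4.8
tool_pos: [0.4342, -0.1314, 0.0911]
orientation: [-3.141, 0.001, 2.668]
ft_force: [-0.4, -0.7, 2.9]
finger_gap: 0.505
grasp_force: 63.9
```

```bash
python3 st.py
```

```text
{'t': 4.8, 'tool_pos': [0.4342, -0.1314, 0.0911], 'orientation': [-3.1405, 0.0013, 2.6681], 'ft_force': [-0.4039, -0.6891, 2.9372], 'torque': [-0.1351, 0.1044, 0.1906], 'grasp_force': 63.8541, 'finger_gap': 0.5051} turned deg 24.1
```

Converted, -0.0001 m is -0.0001, 6 degrees is 0.0333.

Call:
{"fn": "apply_moves", "kwargs": {
  "steps": "0 0 0 0 0 0.0111 0.3;0 0 -0.0001 0 0 0.0222 0.3;0 0 -0.0001 0 0 0.0333 0.3"
}}

```text
t: 5.05
tool_pos: [0.4342, -0.1312, 0.0912]
orientation: [-3.141, 0.001, 2.564]
ft_force: [0.8, -0.6, 3.8]
finger_gap: 0.513
grasp_force: 63.9
```

Converted, -0.0001 m is -0.0001, 6 degrees is 0.0333.

Call:
{"fn": "apply_moves", "kwargs": {
  "steps": "0 0 0 0 0 0.0111 0.3;0 0 -0.0001 0 0 0.0222 0.3;0 0 -0.0001 0 0 0.0333 0.3"
}}

```text
t: 5.3
tool_pos: [0.4344, -0.1311, 0.0914]
orientation: [-3.141, 0.001, 2.459]
ft_force: [-0.2, 0.5, 3.7]
finger_gap: 0.512
grasp_force: 63.9
```

Converted, -0.0001 m is -0.0001, 6 degrees is 0.0333.

Call:
{"fn": "apply_moves", "kwargs": {
  "steps": "0 0 0 0 0 0.0111 0.3;0 0 -0.0001 0 0 0.0222 0.3;0 0 -0.0001 0 0 0.0333 0.3;0 0 -0.0001 0 0 0.0333 0.3"
}}

```text
t: 5.63
tool_pos: [0.4345, -0.131, 0.0915]
orientation: [3.141, 0.001, 2.355]
ft_force: [0.1, 0.4, 3.9]
finger_gap: 0.514
grasp_force: 63.9
```

```bash
python3 st.py
```

```text
{'t': 5.6333, 'tool_pos': [0.4345, -0.131, 0.0915], 'orientation': [3.1412, 0.0015, 2.3546], 'ft_force': [0.1323, 0.4098, 3.945], 'torque': [-0.0156, 0.0549, -0.1409], 'grasp_force': 63.911, 'finger_gap': 0.5142} turned deg 42.1
```

Converted, -0.0001 m is -0.0001, 6 degrees is 0.0333.

Call:
{"fn": "apply_moves", "kwargs": {
  "steps": "0 0 0 0 0 0.0111 0.3;0 0 -0.0001 0 0 0.0222 0.3;0 0 -0.0001 0 0 0.0333 0.3"
}}

```text
t: 5.88
tool_pos: [0.4346, -0.1308, 0.0916]
orientation: [3.141, 0.001, 2.25]
ft_force: [-0.4, -0.3, 4.3]
finger_gap: 0.51
grasp_force: 63.9
```

Converted, -0.0001 m is -0.0001, 6 degrees is 0.0333.

Call:
{"fn": "apply_moves", "kwargs": {
  "steps": "0 0 0 0 0 0.0111 0.3;0 0 -0.0001 0 0 0.0222 0.3;0 0 -0.0001 0 0 0.0333 0.3"
}}

```text
t: 6.13
tool_pos: [0.4347, -0.1307, 0.0917]
orientation: [3.14, 0.001, 2.146]
ft_force: [1.6, 0.4, 3.7]
finger_gap: 0.511
grasp_force: 63.9
```

Converted, -0.0002 m is -0.0003, -0.0001 m is -0.0001, 6 degrees is 0.0333.

Call:
{"fn": "apply_moves", "kwargs": {
  "steps": "0 0 -0.0001 0 0 0.0111 0.3;0 0 -0.0001 0 0 0.0222 0.3;0 0 -0.0003 0 0 0.0333 0.3"
}}

```text
t: 6.38
tool_pos: [0.435, -0.1307, 0.0919]
orientation: [3.139, 0.001, 2.041]
ft_force: [1.9, 0.2, 2.2]
finger_gap: 0.508
grasp_force: 63.8
```

Converted, -0.0001 m is -0.0001, 6 degrees is 0.0333.

Call:
{"fn": "apply_moves", "kwargs": {
  "steps": "0 0 0 0 0 0.0111 0.3;0 0 -0.0001 0 0 0.0222 0.3;0 0 -0.0001 0 0 0.0333 0.3"
}}

```text
t: 6.63
tool_pos: [0.435, -0.1309, 0.092]
orientation: [3.14, 0.001, 1.936]
ft_force: [1.7, 0.3, 4.0]
finger_gap: 0.513
grasp_force: 63.8
```

Converted, -0.0001 m is -0.0001, 6 degrees is 0.0333.

Call:
{"fn": "apply_moves", "kwargs": {
  "steps": "0 0 0 0 0 0.0111 0.3;0 0 -0.0001 0 0 0.0222 0.3;0 0 -0.0001 0 0 0.0333 0.3"
}}

```text
t: 6.88
tool_pos: [0.4349, -0.1311, 0.0921]
orientation: [3.14, 0.002, 1.831]
ft_force: [1.4, -0.8, 3.1]
finger_gap: 0.511
grasp_force: 63.8
```

```bash
python3 st.py
```

```text
{'t': 6.8833, 'tool_pos': [0.4349, -0.1311, 0.0921], 'orientation': [3.1396, 0.0016, 1.8314], 'ft_force': [1.3863, -0.769, 3.0908], 'torque': [-0.0599, -0.1295, 0.1983], 'grasp_force': 63.8138, 'finger_gap': 0.5107} turned deg 72.0
```

Converted, -0.0001 m is -0.0001, 6 degrees is 0.0333.

Call:
{"fn": "apply_moves", "kwargs": {
  "steps": "0 0 0 0 0 0.0111 0.3;0 0 -0.0001 0 0 0.0222 0.3;0 0 -0.0001 0 0 0.0333 0.3"
}}

```text
t: 7.13
tool_pos: [0.4348, -0.1312, 0.0923]
orientation: [3.14, 0.002, 1.727]
ft_force: [0.8, -0.6, 3.2]
finger_gap: 0.517
grasp_force: 63.8
```

Converted, -0.0001 m is -0.0001, 6 degrees is 0.0333.

Call:
{"fn": "apply_moves", "kwargs": {
  "steps": "0 0 0 0 0 0.0111 0.3;0 0 -0.0001 0 0 0.0222 0.3;0 0 -0.0001 0 0 0.0333 0.3"
}}

```text
t: 7.38
tool_pos: [0.4348, -0.1313, 0.0924]
orientation: [3.14, 0.002, 1.622]
ft_force: [0.9, -1.7, 3.5]
finger_gap: 0.507
grasp_force: 63.8
```

Converted, -0.0001 m is -0.0001, 6 degrees is 0.0333.

Call:
{"fn": "apply_moves", "kwargs": {
  "steps": "0 0 0 0 0 0.0111 0.3;0 0 -0.0001 0 0 0.0222 0.3;0 0 -0.0001 0 0 0.0333 0.3"
}}

```text
t: 7.63
tool_pos: [0.4347, -0.1314, 0.0925]
orientation: [3.14, 0.002, 1.517]
ft_force: [-0.1, -1.1, 4.0]
finger_gap: 0.511
grasp_force: 63.9
```

Converted, -0.0001 m is -0.0001, 6 degrees is 0.0333.

Call:
{"fn": "apply_moves", "kwargs": {
  "steps": "0 0 0 0 0 0.0111 0.3;0 0 -0.0001 0 0 0.0222 0.3;0 0 -0.0001 0 0 0.0333 0.3"
}}

```text
t: 7.88
tool_pos: [0.4346, -0.1315, 0.0927]
orientation: [3.14, 0.002, 1.412]
ft_force: [1.1, -0.6, 5.1]
finger_gap: 0.515
grasp_force: 64.0
```

```bash
python3 st.py
```

```text
{'t': 7.8833, 'tool_pos': [0.4346, -0.1315, 0.0927], 'orientation': [3.1398, 0.0017, 1.4121], 'ft_force': [1.1059, -0.5929, 5.0505], 'torque': [-0.2014, 0.177, 0.1326], 'grasp_force': 63.9996, 'finger_gap': 0.515} turned deg 96.0
```

Converted, -0.0001 m is -0.0001, 4 degrees is 0.0222.

Call:
{"fn": "apply_moves", "kwargs": {
  "steps": "0 0 0 0 0 0.0111 0.3;0 0 -0.0001 0 0 0.0222 0.3"
}}

```text
t: 8.05
tool_pos: [0.4345, -0.1315, 0.093]
orientation: [3.14, 0.002, 1.342]
ft_force: [-0.8, -0.8, 6.2]
finger_gap: 0.515
grasp_force: 64.1
```

```bash
python3 st.py
```

```text
{'t': 8.05, 'tool_pos': [0.4345, -0.1315, 0.093], 'orientation': [3.1399, 0.0016, 1.3422], 'ft_force': [-0.8406, -0.8284, 6.2178], 'torque': [-0.1835, 0.188, 0.1131], 'grasp_force': 64.1469, 'finger_gap': 0.5146} turned deg 100.1
```

Converted, 1 degrees is 0.0056.

Call:
{"fn": "apply_moves", "kwargs": {
  "steps": "0 0 0 0 0 0.0056 0.3;0 0 0 0 0 0.0056 0.3"
}}

```text
t: 8.22
tool_pos: [0.4345, -0.1314, 0.0931]
orientation: [3.14, 0.001, 1.326]
ft_force: [-0.5, -0.5, 5.9]
finger_gap: 0.513
grasp_force: 64.2
```

```bash
python3 st.py
```

```text
{'t': 8.2167, 'tool_pos': [0.4345, -0.1314, 0.0931], 'orientation': [3.1398, 0.0015, 1.3256], 'ft_force': [-0.524, -0.5008, 5.883], 'torque': [-0.0586, 0.2741, -0.0114], 'grasp_force': 64.1515, 'finger_gap': 0.5135} turned deg 101.0
```

Converted, -0.0001 m is -0.0001, 4 degrees is 0.0222.

Call:
{"fn": "apply_moves", "kwargs": {
  "steps": "0 0 0 0 0 0.0111 0.3;0 0 -0.0001 0 0 0.0222 0.3"
}}

```text
t: 8.38
tool_pos: [0.4344, -0.1314, 0.0936]
orientation: [3.14, 0.001, 1.255]
ft_force: [-2.2, -0.6, 8.7]
finger_gap: 0.508
grasp_force: 64.4
```

```bash
python3 st.py
```

```text
{'t': 8.3833, 'tool_pos': [0.4344, -0.1314, 0.0936], 'orientation': [3.1396, 0.0014, 1.255], 'ft_force': [-2.1601, -0.6171, 8.7214], 'torque': [-0.1474, 0.5001, 0.0953], 'grasp_force': 64.3752, 'finger_gap': 0.5085} turned deg 105.1
```

Converted, -0.0001 m is -0.0001, 3.5 degrees is 0.0194.

Call:
{"fn": "apply_moves", "kwargs": {
  "steps": "0 0 0 0 0 0.0111 0.3;0 0 -0.0001 0 0 0.0194 0.3;0 0 -0.0001 0 0 0.0194 0.3"
}}

```text
t: 8.63
tool_pos: [0.4344, -0.1315, 0.0939]
orientation: [3.14, 0.001, 1.194]
ft_force: [-2.5, -0.9, 8.8]
finger_gap: 0.515
grasp_force: 64.5
```

```bash
python3 st.py
```

```text
{'t': 8.6333, 'tool_pos': [0.4344, -0.1315, 0.0939], 'orientation': [3.1395, 0.0015, 1.1942], 'ft_force': [-2.4658, -0.897, 8.7656], 'torque': [-0.075, 0.5846, -0.0706], 'grasp_force': 64.5283, 'finger_gap': 0.5146} turned deg 108.5
```

Converted, -0.0001 m is -0.0001, 3.5 degrees is 0.0194.

Call:
{"fn": "apply_moves", "kwargs": {
  "steps": "0 0 0 0 0 0.0111 0.3;0 0 -0.0001 0 0 0.0194 0.3;0 0 -0.0001 0 0 0.0194 0.3"
}}

```text
t: 8.88
tool_pos: [0.4344, -0.1316, 0.0942]
orientation: [3.139, 0.001, 1.133]
ft_force: [-2.8, -1.2, 8.4]
finger_gap: 0.512
grasp_force: 64.6
```

```bash
python3 st.py
```

```text
{'t': 8.8833, 'tool_pos': [0.4344, -0.1316, 0.0942], 'orientation': [3.1393, 0.0014, 1.1332], 'ft_force': [-2.796, -1.2482, 8.386], 'torque': [-0.0123, 0.6223, -0.0366], 'grasp_force': 64.5779, 'finger_gap': 0.5125} turned deg 112.0
```

Friction torque is now close to zero and the push is about 8–9 N. I'll try a gentle 1 mm lift.

Converted, -0.001 m is -0.0013, -0.0008 m is -0.001.

Call:
{"fn": "apply_moves", "kwargs": {
  "steps": "0 0 -0.0005 0 0 0 0.3;0 0 -0.001 0 0 0 0.3;0 0 -0.0013 0 0 0 0.3"
}}

```text
t: 9.13
tool_pos: [0.4344, -0.1315, 0.0949]
orientation: [3.14, 0.001, 1.134]
ft_force: [-1.7, -1.5, 6.5]
finger_gap: 0.511
grasp_force: 64.2
```

```bash
python3 st.py
```

```text
{'t': 9.1333, 'tool_pos': [0.4344, -0.1315, 0.0949], 'orientation': [3.1395, 0.0013, 1.1338], 'ft_force': [-1.7426, -1.5394, 6.4742], 'torque': [-0.1074, 0.4155, -0.0317], 'grasp_force': 64.2326, 'finger_gap': 0.5107} turned deg 112.0
```

Converted, -0.0015 m is -0.0019, -0.0012 m is -0.0015.

Call:
{"fn": "apply_moves", "kwargs": {
  "steps": "0 0 -0.0005 0 0 0 0.3;0 0 -0.001 0 0 0 0.3;0 0 -0.0015 0 0 0 0.3;0 0 -0.0019 0 0 0 0.3"
}}

```text
t: 9.47
tool_pos: [0.4343, -0.1312, 0.0949]
orientation: [3.14, 0.001, 1.133]
ft_force: [0.3, -1.8, 1.6]
finger_gap: 0.514
grasp_force: 63.7
```

```bash
python3 st.py
```

```text
{'t': 9.4667, 'tool_pos': [0.4343, -0.1312, 0.0949], 'orientation': [3.1404, 0.0006, 1.1331], 'ft_force': [0.2958, -1.7786, 1.6492], 'torque': [-0.3481, -0.1271, -0.0228], 'grasp_force': 63.7354, 'finger_gap': 0.5145} turned deg 112.0
```

Converted, 4 degrees is 0.0222.

Call:
{"fn": "apply_moves", "kwargs": {
  "steps": "0 0 0 0 0 0.0111 0.3;0 0 0 0 0 0.0222 0.3;0 0 0 0 0 0.0222 0.3"
}}

```text
t: 9.72
tool_pos: [0.4341, -0.1307, 0.0949]
orientation: [3.141, -0.0, 1.063]
ft_force: [0.1, 0.2, 3.4]
finger_gap: 0.512
grasp_force: 63.9
```

```bash
python3 st.py
```

```text
{'t': 9.7167, 'tool_pos': [0.4341, -0.1307, 0.0949], 'orientation': [3.1412, -0.0001, 1.0627], 'ft_force': [0.0933, 0.1711, 3.3867], 'torque': [-0.2752, -0.0193, -0.0481], 'grasp_force': 63.8982, 'finger_gap': 0.5118} turned deg 116.1
```

Converted, -0.001 m is -0.0013, -0.0008 m is -0.001.

Call:
{"fn": "apply_moves", "kwargs": {
  "steps": "0 0 -0.0005 0 0 0 0.3;0 0 -0.001 0 0 0 0.3;0 0 -0.0013 0 0 0 0.3;0 0 -0.0013 0 0 0 0.3"
}}

```text
t: 10.05
tool_pos: [0.4332, -0.1303, 0.0949]
orientation: [-3.14, 0.0, 1.063]
ft_force: [0.0, -2.0, -1.3]
finger_gap: 0.512
grasp_force: 63.4
```

```bash
python3 st.py
```

```text
{'t': 10.05, 'tool_pos': [0.4332, -0.1303, 0.0949], 'orientation': [-3.1396, 0.0, 1.0634], 'ft_force': [0.0045, -1.9803, -1.3048], 'torque': [-0.2836, -0.0875, -0.0152], 'grasp_force': 63.3931, 'finger_gap': 0.512} turned deg 116.0
```

Converted, -0.001 m is -0.0013, -0.0008 m is -0.001.

Call:
{"fn": "apply_moves", "kwargs": {
  "steps": "0 0 -0.0005 0 0 0 0.3;0 0 -0.001 0 0 0 0.3;0 0 -0.0013 0 0 0 0.3;0 0 -0.0013 0 0 0 0.3"
}}

```text
t: 10.38
tool_pos: [0.4332, -0.1303, 0.0962]
orientation: [-3.14, 0.0, 1.063]
ft_force: [-0.7, -0.7, -1.7]
finger_gap: 0.512
grasp_force: 63.3
```

```bash
python3 st.py
```

```text
{'t': 10.3833, 'tool_pos': [0.4332, -0.1303, 0.0962], 'orientation': [-3.1397, 0.0, 1.0631], 'ft_force': [-0.6558, -0.7021, -1.691], 'torque': [-0.135, 0.1246, -0.0058], 'grasp_force': 63.2827, 'finger_gap': 0.5123} turned deg 116.0
```

The force holds at the nut's own weight while z rises, so the nut is free. Lifting.

Converted, -0.006 m is -0.0075, -0.004 m is -0.005.

Call:
{"fn": "apply_moves", "kwargs": {
  "steps": "0 0 -0.0013 0 0 0 0.3;0 0 -0.0025 0 0 0 0.3;0 0 -0.005 0 0 0 0.3;0 0 -0.0075 0 0 0 0.3"
}}

```text
t: 10.72
tool_pos: [0.4339, -0.1307, 0.103]
orientation: [3.142, -0.0, 1.063]
ft_force: [-0.1, -1.6, -2.8]
finger_gap: 0.515
grasp_force: 63.3
```

Converted, -0.085 m is -0.1063, -0.07 m is -0.0875.

Call:
{"fn": "apply_moves", "kwargs": {
  "steps": "0 0 -0.0075 0 0 0 0.3;0 0 -0.0175 0 0 0 0.3;0 0 -0.03 0 0 0 0.3;0 0 -0.045 0 0 0 0.3;0 0 -0.0625 0 0 0 0.3;0 0 -0.0875 0 0 0 0.3;0 0 -0.1063 0 0 0 0.3;0 0 -0.1063 0 0 0 0.3"
}}

```text
t: 11.38
tool_pos: [0.4364, -0.1317, 0.1931]
orientation: [3.133, -0.001, 1.063]
ft_force: [0.8, -0.5, -1.9]
finger_gap: 0.513
grasp_force: 63.4
```

```bash
python3 st.py; python3 - <<'E'
from h import *
shift([.445,.215,.19])
d=np.load('w1.npz'); s1=dict(tool_pos=d['p'],orientation=d['o']); s,c=grab('wrist','w4.png')
# tray corners seen at (490,101),(560,109),(551,206),(484,206) in w1
P=np.array([onz(*ray(c,s1,u,v),.022) for u,v in [(490,101),(560,109),(551,206),(484,206)]]);print(P.round(3),P.mean(0))
st,ct=grab('top'); 
P=np.array([onz(*ray(ct,st,200+u/4,190+v/4),.022) for u,v in [(115,127),(243,148),(212,298),(84,278)]]);print(P.round(3),P.mean(0))
E
```

```text
{'t': 11.3833, 'tool_pos': [0.4364, -0.1317, 0.1931], 'orientation': [3.1328, -0.0008, 1.0631], 'ft_force': [0.8082, -0.4565, -1.9374], 'torque': [-0.0415, -0.0469, 0.0261], 'grasp_force': 63.4055, 'finger_gap': 0.5127} turned deg 116.0
at [ 0.4364 -0.1317  0.1931] [ 3.1328e+00 -8.0000e-04  1.0631e+00] j [-0.44 -0.15 -0.16  1.54  0.    1.64] shift mm [ 307.2 -161.     1.9] turn [ 0.5  -0.04 -0.  ] t 11.38
[[0.357 0.157 0.022]
 [0.383 0.291 0.022]
 [0.531 0.262 0.022]
 [0.499 0.13  0.022]] [0.44261551 0.21003736 0.022     ]
[[0.527 0.259 0.022]
 [0.504 0.135 0.022]
 [0.361 0.163 0.022]
 [0.382 0.285 0.022]] [0.44354851 0.21055133 0.022     ]
```

View pics/w4.png

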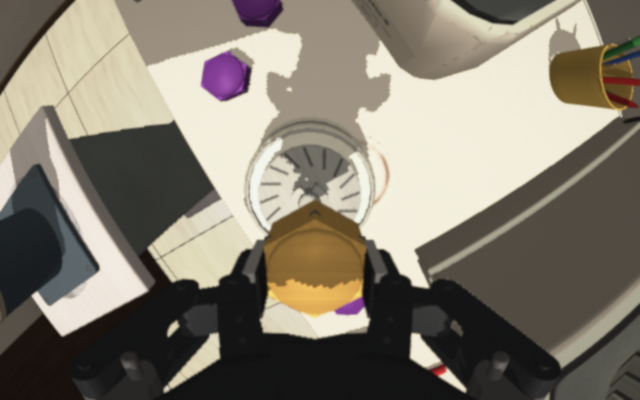

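The nut is held square between the pads, the stud is bare and the burr is up. The tray centre is about (0.443, 0.2105), with the two views agreeing. Carrying it over.

```bash
python3 -c "
from h import *
shift([.40,.04,.19]);shift([.443,.2105,.16])"
```

```text
at [ 0.4348 -0.131   0.1893] [ 3.1385e+00 -3.0000e-04  1.0631e+00] j [-0.44 -0.15 -0.17  1.54  0.    1.64] shift mm [ 132.5 -113.6   -1. ] turn [ 0.18 -0.02 -0.  ] t 11.48
at [ 0.4348 -0.131   0.1893] [ 3.1385e+00 -3.0000e-04  1.0631e+00] j [-0.44 -0.15 -0.17  1.54  0.    1.64] shift mm [ 302.4 -159.    28.9] turn [ 0.18 -0.02 -0.  ] t 11.48
```

Converted, 0.302 m is 0.3775, 0.17 m is 0.2125.

Call:
{"fn": "apply_moves", "kwargs": {
  "steps": "0.025 -0.0225 0 0 0 0 0.3;0.0563 -0.05 0 0 0 0 0.3;0.0938 -0.0813 0 0 0 0 0.3;0.1313 -0.1125 0 0 0 0 0.3;0.1663 -0.1413 0 0 0 0 0.3;0.2125 -0.1563 0 0 0 0 0.3;0.2625 -0.1688 0 0 0 0 0.3;0.3125 -0.1838 0.0125 0 0 0 0.3;0.35 -0.1938 0.025 0 0 0 0.3;0.3775 -0.1988 0.035 0 0 0 0.3"
}}

```text
t: 12.32
tool_pos: [0.4407, 0.2136, 0.1577]
orientation: [-3.139, 0.001, 1.066]
ft_force: [0.0, -0.7, -1.2]
finger_gap: 0.514
grasp_force: 63.3
```

```bash
python3 - <<'E'
from h import *
ps=[]
for i in range(4): s,c=grab('wrist','w5.png' if i==3 else None); ps.append(s['tool_pos'])
ps=np.array(ps[1:]);print(ps.round(4))
shift([.443,.2105,.03])
E
```

```text
[[0.4411 0.2158 0.1556]
 [0.4402 0.2131 0.1562]
 [0.4402 0.2114 0.1571]]
at [0.4405 0.2105 0.1581] [-3.1392  0.0033  1.0645] j [ 0.31 -0.05 -0.14  1.48 -0.    2.39] shift mm [  1.7   2.5 128.1] turn [-0.14  0.19 -0.  ] t 12.52
```

View pics/w5.png

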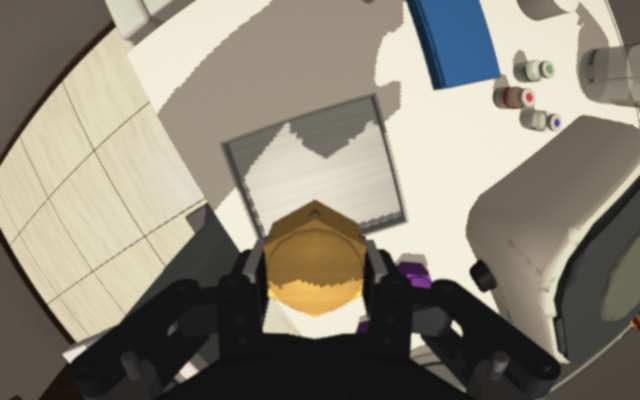

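The tray's visible corners are at (222,145), (376,95) and (406,222), and the purple nuts lie outside it. I'll check its centre from here.

```bash
python3 - <<'E'
from h import *
s,c=grab('wrist')
P=np.array([onz(*ray(c,s,u,v),.022) for u,v in [(222,145),(376,95),(406,222)]]);print(P.round(3),(P[0]+P[2])/2)
shift([.443,.2105,.03])
E
```

```text
[[0.385 0.289 0.022]
 [0.53  0.26  0.022]
 [0.503 0.137 0.022]] [0.4441086  0.21271684 0.022     ]
at [0.441  0.21   0.1589] [-3.1403e+00  2.2000e-03  1.0632e+00] j [ 0.31 -0.05 -0.14  1.48 -0.    2.39] shift mm [  1.8   1.7 128.9] turn [-0.08  0.13 -0.  ] t 12.57
```

Converted, 0.138 m is 0.1725, 0.08 m is 0.1.

Call:
{"fn": "apply_moves", "kwargs": {
  "steps": "0.0025 0.0013 0.025 0 0 0 0.3;0.0025 0.0013 0.0625 0 0 0 0.3;0.0025 0.0013 0.1 0 0 0 0.3;0.0025 0.0013 0.1313 0 0 0 0.3;0.0025 0.0013 0.1525 0 0 0 0.3;0.0025 0.0013 0.1688 0 0 0 0.3;0.0025 0.0013 0.1725 0 0 0 0.3;0.0025 0.0013 0.1725 0 0 0 0.3;0.0025 0.0013 0.1725 0 0 0 0.3"
}}

```text
t: 13.32
tool_pos: [0.4443, 0.2112, 0.0228]
orientation: [3.141, -0.001, 1.062]
ft_force: [0.4, 0.7, -0.9]
finger_gap: 0.515
grasp_force: 63.2
```

```bash
python3 st.py
```

```text
{'t': 13.3167, 'tool_pos': [0.4443, 0.2112, 0.0228], 'orientation': [3.1406, -0.0009, 1.0616], 'ft_force': [0.4363, 0.6645, -0.9223], 'torque': [-0.0216, 0.0156, 0.0158], 'grasp_force': 63.2251, 'finger_gap': 0.5147} turned deg 116.1
```

Converted, 0.0075 m is 0.0094, 0.006 m is 0.0075.

Call:
{"fn": "apply_moves", "kwargs": {
  "steps": "0 0 0.0025 0 0 0 0.3;0 0 0.005 0 0 0 0.3;0 0 0.0075 0 0 0 0.3;0 0 0.0094 0 0 0 0.3;0 0 0.0094 0 0 0 0.3"
}}

```text
t: 13.73
tool_pos: [0.4435, 0.2118, 0.0141]
orientation: [-3.141, 0.0, 1.063]
ft_force: [0.0, -0.9, -1.6]
finger_gap: 0.511
grasp_force: 63.2
```

Converted, 0.001 m is 0.0013, 0.0005 m is 0.0006.

Call:
{"fn": "apply_moves", "kwargs": {
  "steps": "0 0 0.0006 0 0 0 0.3;0 0 0.0013 0 0 0 0.3;0 0 0.0013 0 0 0 0.3"
}}

```text
t: 13.98
tool_pos: [0.4436, 0.2118, 0.0132]
orientation: [-3.141, 0.0, 1.063]
ft_force: [0.3, -0.0, -2.2]
finger_gap: 0.511
grasp_force: 63.2
```

Converted, 0.001 m is 0.0013, 0.0005 m is 0.0006.

Call:
{"fn": "apply_moves", "kwargs": {
  "steps": "0 0 0.0006 0 0 0 0.3;0 0 0.0013 0 0 0 0.3;0 0 0.0013 0 0 0 0.3"
}}

```text
t: 14.23
tool_pos: [0.4438, 0.2119, 0.0124]
orientation: [3.141, -0.0, 1.063]
ft_force: [0.3, -0.0, -0.2]
finger_gap: 0.509
grasp_force: 63.4
```

Converted, 0.001 m is 0.0013, 0.0005 m is 0.0006.

Call:
{"fn": "apply_moves", "kwargs": {
  "steps": "0 0 0.0006 0 0 0 0.3;0 0 0.0013 0 0 0 0.3;0 0 0.0013 0 0 0 0.3"
}}

```text
t: 14.48
tool_pos: [0.4438, 0.2119, 0.0124]
orientation: [3.141, -0.0, 1.063]
ft_force: [-2.7, -0.6, 5.4]
finger_gap: 0.511
grasp_force: 64.1
```

Contact on the tray floor. Easing the force off, then releasing.

Converted, -0.0007 m is -0.0009.

Call:
{"fn": "apply_moves", "kwargs": {
  "steps": "0 0 -0.0009 0 0 0 0.4;0 0 -0.0009 0 0 0 0.52;0 0 -0.0009 0 0 0 0.58;0 0 -0.0009 0 0 0 0.65;0 0 -0.0009 0 0 0 0.75;0 0 -0.0009 0 0 0 0.75;0 0 -0.0009 0 0 0 0.75;0 0 -0.0009 0 0 0 0.75"
}}

```text
t: 15.15
tool_pos: [0.4437, 0.2118, 0.012]
orientation: [3.142, -0.0, 1.063]
ft_force: [0.2, -0.9, -0.5]
finger_gap: 0.751
grasp_force: 0.0
```

```bash
python3 st.py;python3 -c "
from h import *
grab('wrist','w6.png')"
```

```text
{'t': 15.15, 'tool_pos': [0.4437, 0.2118, 0.012], 'orientation': [3.1416, -0.0, 1.063], 'ft_force': [0.2388, -0.8965, -0.4789], 'torque': [0.0158, -0.0384, -0.0567], 'grasp_force': 0.0, 'finger_gap': 0.7506} turned deg 116.1
```

View pics/w6.png

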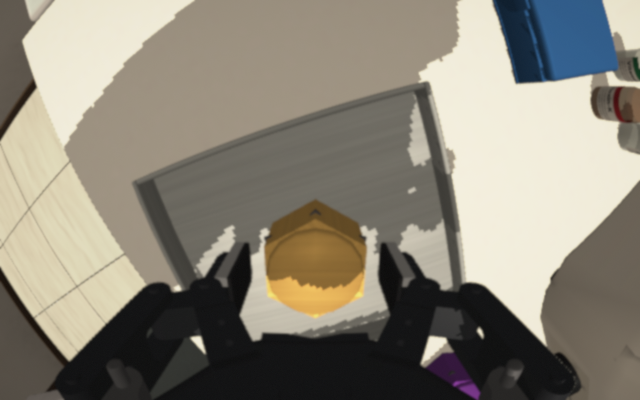

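The nut stands dome up in the tray, clear of both pads. Retreating straight up.

Converted, -0.16 m is -0.2, -0.14 m is -0.175.

Call:
{"fn": "apply_moves", "kwargs": {
  "steps": "0 0 -0.0125 0 0 0 0.75;0 0 -0.0375 0 0 0 0.75;0 0 -0.075 0 0 0 0.75;0 0 -0.125 0 0 0 0.75;0 0 -0.175 0 0 0 0.75;0 0 -0.2 0 0 0 0.75;0 0 -0.2 0 0 0 0.75;0 0 -0.2 0 0 0 0.75"
}}

```text
t: 15.87
tool_pos: [0.4451, 0.2123, 0.1748]
orientation: [3.138, -0.004, 1.063]
ft_force: [-0.2, -0.5, -0.4]
finger_gap: 0.754
grasp_force: 0.0
```

```bash
python3 st.py;python3 - <<'E'
from h import *
s,a=grab('wrist');a=a['image'];b=grab('scene')[1]['image']
cv2.imwrite('pics/w7.png',np.hstack([a[:,150:550],b[100:300,150:550].repeat(2,0).repeat(2,1)[:, :][:400,:400]])[:,:,::-1])
E
```

```text
{'t': 15.8667, 'tool_pos': [0.4451, 0.2123, 0.1748], 'orientation': [3.138, -0.0038, 1.063], 'ft_force': [-0.1899, -0.5021, -0.3548], 'torque': [0.0471, 0.0004, 0.0077], 'grasp_force': 0.0, 'finger_gap': 0.7538} turned deg 116.1
```

View pics/w7.png

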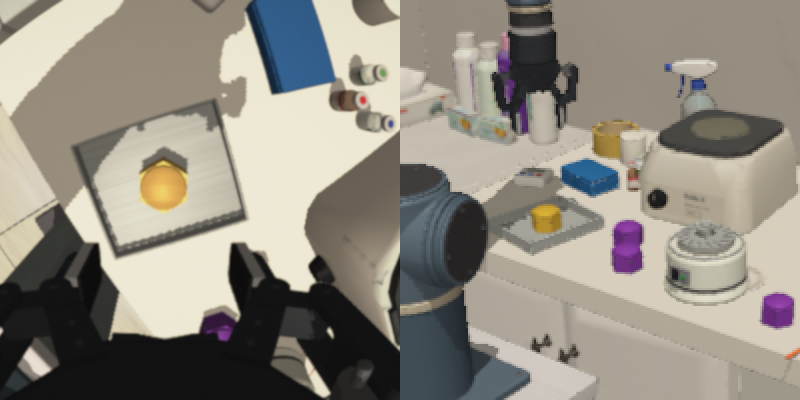

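Both views show the nut upright in the tray (wrist about (162,185), scene crop about (546,218)). Nothing else has moved.

```bash
python3 -c "
from cell import robot
print(robot.close_job())"
```

```text
the job is handed in; nothing more can be done
None
```

The brass nut is off the mill and standing dome up in the steel parts tray, with nothing else on the worktop visibly moved; I handed the job in at about 16 s and no verdict was returned.

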